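# Free the clamped spice jar and put the spices away by jar size

### The arm

A 6-joint arm with a two-finger parallel gripper is mounted at the origin on a cart in front of the work surface, level with it; the furniture and walls round the work are solid. World frame = base frame: x ahead of the robot, y to its left, z up, the work surface at z = 0. Lengths are in m, angles in degrees, forces in N, time in s.
With the tool pointing down it reaches from about 0.375 to 0.975 m from the base axis. Payload 3.8 kg.
Tool frame: the origin (TCP) lies midway between the tips of the shut fingers; the grasp point (between the pads) lies 19 mm behind it; z points along the fingers, y is the line along which they close (so a half turn about z gives the same grasp; the last joint's range is limited). The gripper opens to 88 mm and grips with 3 to 60 N. Pads are 18 mm wide; open, the fingers measure 123 mm over their backs; the gripper's body (75 mm by 187 mm) begins 45 mm behind the grasp point.
Start: joints at [67.901, 15.12, 91.902, -0, 72.978, -2.114], TCP at [0.231, 0.634, 0.239] pointing down, gripper open.
Joint ranges: [-150.88, 150.88], [-54.13, 125.18], [17.81, 147.31], [-75.09, 255.09], [0, 152.58], [-146.25, 146.25]. Speed limits (degrees/s): [147.25, 147.25, 180, 180, 180, 180].

### API

Orientations are given as a 3x3 rotation matrix whose columns are the frame's x, y, z axes.
In Python, from workcell import arm gives the robot as it stands. The module is installed in compiled form; this text tells all that it offers.
- The arm moves only by the tool servo_tool, never from a script. Its argument "commands" is a list of rows, each a list of 7 numbers: the shift along the world's x, y, z in cm, then the turn, a rotation vector about the world's x, y, z in rad, then the finger opening in cm, from 0 to 8.81. In form: [[x, y, z, ax, ay, az, jaw], ...]. A call has 1 to 12 rows; each row shifts and turns the commanded pose from where the row before left it; what a row does not reach is not made up. A row lasts 1/8 s, in which the tool goes at most 62.5 mm and 10.7 degrees, less where a joint would pass 70% of its speed; a pose out of reach is approached as far as the arm can. A call with a gripper value outside its range is refused whole. The fingers move at their own pace and stop on an object; "newtons" is the grip in N (left out, the last holds). Time passes only in rows, so rows that do not move let the fingers close. It gives the time, the measured TCP pose, the force, the opening and the grip force at its end, in the units of the state.
- arm.read_state(): the state, without advancing time (a new reading comes with each control period).
- arm.camera(name): name is "scene" or "top" or "wrist"; returns a dict with "img" (420x560x3 uint8, red, green, blue), "mtx" (3x3 intrinsics, pixels), "cam_to_world" (4x4, takes a point from camera to world coordinates); the wrist camera has in their place "T_tool_cam" (4x4, takes a point from camera to tool coordinates, whose origin is the TCP and whose axes are the flange's). Camera axes: x right, y up, looking along -z (the intrinsics and any distortion apply to the point x, -y, -z); pixel columns grow to the right and rows downward; lengths in m; the calibration is good to about 2 mm. A picture is of the moment at which its call begins: read the wrist's pose just before it. There is no depth.
- arm.hand_in(): hands the job in; it is judged then, once.
Trained networks look in a picture, given as the dict that the camera call returned (one of the last four; its "shot" number tells which), for a name from the list of things; names that differ only in an ending like _2 or _b are one class to them, and where a whole thing is asked for, a point or a joint stands for the part that bears it (a point fixed in the world has none). Each returns a list of dicts, best first, with "p" (0 to 1); they miss things now and then, are a little off and sometimes report something else, mostly with a low value. They report only what shows in the picture. A call takes as long as a camera call. They do not tell look-alikes from the thing itself.
- arm.outline_of(name, picture): "region" (420x560 bool, what is visible of it) and "uv" ([column, row] in pixels, amid what is visible of it).
- arm.landmark_of(name, picture): "uv" ([column, row] in pixels: a listed point, or the origin of a listed thing).
The state is a dict: "t": time; "q": joint angles; "qvel": joint speeds; "joint_torque": joint torques, N m; "position": TCP position; "tool_rot": TCP orientation; "ft_force": force on the tool from outside, world axes, zero at the start; "ft_torque": the same for the moment, N m; "opening": opening from 0.0 (shut) to 1.0 (fully open); "gripper_force": force on a finger pad.
Only numpy, scipy, OpenCV 4.12 (cv2) and the standard library are available. Lean on these libraries where they do the work, as an engineer would, in place of code of your own. Each camera call takes 0.05 s, during which the arm holds its last target. There are 200 camera calls.

### The job

Put the four loose spice jars away: the two squat wide ones in the free bays of the rack with the wide bays, the two slim tall ones in the free bays of the rack with the narrow bays (each rack already holds one jar of its kind), one jar to a bay, standing upright on the bay floor. One squat jar is still held in the clamp board where its lid was loosened: before you take it out, lift the black fin of the ratchet pawl and draw the clamp jaw well back, and leave the jaw back.

Things in the scene. Friction and masses are not known exactly. Their poses are not given: they have to be found in the camera images.
- wide_jar_1: Squat, wide spice jar: clear glass with a grey steel screw lid, 47 mm across, 69 mm high (glass up to 54 mm, lid above), about 0.12 kg. At the start it stands on the clamp board (underside 20 mm above the table), held between the two V jaws; its contents are brownish red. Origin at the centre of its underside, z up.
- wide_jar_2: Squat, wide spice jar: clear glass with a grey steel screw lid, 47 mm across, 69 mm high (glass up to 54 mm, lid above), about 0.12 kg. Stands on the table; contents pale beige. Origin at the centre of its underside, z up.
- slim_jar_1: Slim, tall spice jar: clear glass with a grey steel screw lid, 42 mm across, 85 mm high (glass up to 70 mm, lid above), about 0.12 kg. Stands on the table. Origin at the centre of its underside, z up.
- slim_jar_2: Slim, tall spice jar: clear glass with a grey steel screw lid, 42 mm across, 85 mm high (glass up to 70 mm, lid above), about 0.12 kg. Stands on the table. Origin at the centre of its underside, z up.
- wide_rack: Low fixed light-wood rack for squat wide jars, 69 x 197 x 28 mm: three bays in a row along its y axis, each 59 mm square inside, walls 5 mm thick, bay floor 5 mm above the table. Origin: underside of the middle bay's centre; bay centres at y = -64, 0, +64 mm. A squat wide jar fixed in the bay at +64 stays there; the other two are free. Fingers closing along the rack's x clear the neighbours.
- slim_rack: Low fixed light-wood rack for slim tall jars, 63 x 179 x 28 mm: three bays in a row along its y axis, each 53 mm square inside, walls 5 mm thick, bay floor 5 mm above the table. Origin: underside of the middle bay's centre; bay centres at y = -58, 0, +58 mm. A slim tall jar fixed in the bay at +58 stays there; the other two are free. Fingers closing along the rack's x clear the neighbours.
- clamp_board: Fixed wooden board with a ratchet clamp, 260 (x) x 120 (y) mm, top 20 mm above the table; origin: centre of its underside. The jar stands at x = +75 mm between a low fixed V jaw (+x side, top 52 mm above the table) and the sliding V jaw (-x side, top 66 mm), whose wings cover the jar's flanks until it is drawn back. Then grip the jar with fingers closing along the board's y.
- jaw (a joint): The sliding jaw and its carriage, m: 0 = closed on the jar, grows as it slides back along the board's -x, stop at 0.055. The ratchet pawl stops it sliding back until the pawl is lifted; it then slides with about 2 N and stays where it is left.
- pawl_fin (a point): Grip point, 74 mm above the table, of the pawl's black upright fin: 10 mm thick (board's y), 20 long (x), top 86 mm above the table; at x = -45 mm of the board while the jaw is closed, it moves with the jaw. The pawl is a lever hinged 55 mm to the fin's +x, sprung down with about 2 N. Pinch the fin along y, lift it 10 to 15 mm (6 frees the tooth, 25 is the limit), draw it along the board's -x.
There are look-alikes about, which are no part of the job. What is shaped like the slim_jar_2 but purple is not meant. What is shaped like the wide_jar_2 but turquoise is not meant.

How it is judged (in metres and radians):
On the way:
1. with the pawl lifted, the clamp jaw is drawn back at least 35 mm (value of joint jaw above 0.035 m), for 0.2 s.
At the end, for the whole second after the job is handed in: Both squat jars stand in the free bays of the wide-bay rack, both slim jars in those of the narrow-bay rack, one to a bay: within 10 mm of the bay centre along each rack axis, underside 1 to 10 mm above the table, tilted under 0.12 rad, released, at rest; the clamp jaw at least 35 mm back ((((x of wide_jar_1 in the frame of wide_rack between -0.01 and 0.01 m and y of wide_jar_1 in the frame of wide_rack between -0.01 and 0.01 m and z of wide_jar_1 in the frame of wide_rack between 0.001 and 0.01 m) and (x of wide_jar_2 in the frame of wide_rack between -0.01 and 0.01 m and y of wide_jar_2 in the frame of wide_rack between -0.074 and -0.054 m and z of wide_jar_2 in the frame of wide_rack between 0.001 and 0.01 m)) or ((x of wide_jar_2 in the frame of wide_rack between -0.01 and 0.01 m and y of wide_jar_2 in the frame of wide_rack between -0.01 and 0.01 m and z of wide_jar_2 in the frame of wide_rack between 0.001 and 0.01 m) and (x of wide_jar_1 in the frame of wide_rack between -0.01 and 0.01 m and y of wide_jar_1 in the frame of wide_rack between -0.074 and -0.054 m and z of wide_jar_1 in the frame of wide_rack between 0.001 and 0.01 m))) and (((x of slim_jar_1 in the frame of slim_rack between -0.01 and 0.01 m and y of slim_jar_1 in the frame of slim_rack between -0.01 and 0.01 m and z of slim_jar_1 in the frame of slim_rack between 0.001 and 0.01 m) and (x of slim_jar_2 in the frame of slim_rack between -0.01 and 0.01 m and y of slim_jar_2 in the frame of slim_rack between -0.068 and -0.048 m and z of slim_jar_2 in the frame of slim_rack between 0.001 and 0.01 m)) or ((x of slim_jar_2 in the frame of slim_rack between -0.01 and 0.01 m and y of slim_jar_2 in the frame of slim_rack between -0.01 and 0.01 m and z of slim_jar_2 in the frame of slim_rack between 0.001 and 0.01 m) and (x of slim_jar_1 in the frame of slim_rack between -0.01 and 0.01 m and y of slim_jar_1 in the frame of slim_rack between -0.068 and -0.048 m and z of slim_jar_1 in the frame of slim_rack between 0.001 and 0.01 m))) and value of joint jaw above 0.035 m and angle between each of wide_jar_1, wide_jar_2, slim_jar_1, slim_jar_2's own z axis and vertical below 0.12 rad and linear speed of each of wide_jar_1, wide_jar_2, slim_jar_1, slim_jar_2 below 0.02 m/s and angular speed of each of wide_jar_1, wide_jar_2, slim_jar_1, slim_jar_2 below 0.3 rad/s and contact force between the fingers and wide_jar_1 below 0.1 N and contact force between the fingers and wide_jar_2 below 0.1 N and contact force between the fingers and slim_jar_1 below 0.1 N and contact force between the fingers and slim_jar_2 below 0.1 N); the robot touches nothing.
It fails at once if the clamped jar is lifted out while the jaw is still closed on it (raised 15 mm above the board with the jaw less than 20 mm back) (z of wide_jar_1 in the frame of clamp_board above 0.035 m and value of joint jaw below 0.02 m).
It also fails if it takes over 120 s, if anything falls off the work surface, if the arm or the gripper's body presses on something with over 40 N, if the wrist force passes 120 N, or if a joint passes its speed limit or range.

## Working session

There is one attempt and no reset: what is moved stays moved. The work goes in short steps, Python scripts to look and compute and a tool call to move; the robot and the scene stay as the last step left them, time stands still between calls to the robot, and variables do not carry over. Pictures are saved under pics/ and viewed, at most 14 in all, crops included, and the job is handed in when it is done.

Besides the shell and the picture viewer there is one more tool, called after "Call:" by a JSON object that holds its "api" and its "payload". servo_tool: Moves the arm, as the interface text tells. Its arguments: {"type":"object","properties":{"commands":{"type":"array","items":{"type":"array","items":{"type":"number"}}},"newtons":{"type":"number"}},"required":["commands"]}

```bash
mkdir -p pics
cat > h.py <<'E'
import numpy as np, cv2
from workcell import arm
def shot(n):
    s=arm.read_state(); c=arm.camera(n)
    if 'cam_to_world' not in c:
        T=np.eye(4);T[:3,:3]=s['tool_rot'];T[:3,3]=s['position'];c['cam_to_world']=T@c['T_tool_cam']
    return c
def save(c,f,crop=None,k=1):
    im=c['img'][...,::-1]
    if crop: a,b,d,e=crop; im=im[b:e,a:d]
    cv2.imwrite('pics/'+f,cv2.resize(im,None,fx=k,fy=k,interpolation=cv2.INTER_CUBIC))
def pix(c,P):
    T=np.linalg.inv(c['cam_to_world']);p=T[:3,:3]@np.array(P,float).T.reshape(3,-1)+T[:3,3:]
    q=c['mtx']@np.array([p[0],-p[1],-p[2]]);return (q[:2]/q[2]).T
def at(c,uv,z):
    d=np.linalg.inv(c['mtx'])@[uv[0],uv[1],1];T=c['cam_to_world']
    d=T[:3,:3]@[d[0],-d[1],-d[2]];o=T[:3,3];return o+d*(z-o[2])/d[2]
E
python3 - <<'E'
from h import *
a=shot('scene');b=shot('top');save(a,'scene0.png');save(b,'top0.png')
print([k for k in a], b['cam_to_world'].round(2).tolist(), a['cam_to_world'].round(2).tolist())
for c,nm in((a,'scene'),(b,'top')):
  for n in ['wide_jar_1','slim_jar_1','wide_rack','slim_rack','clamp_board','pawl_fin']:
    z={'pawl_fin':.074}.get(n,0)
    for l in arm.landmark_of(n,c): print(nm,n,round(l['p'],2),np.round(l['uv'],1),at(c,l['uv'],z).round(3))
E
```

```text
['img', 'mtx', 'cam_to_world', 'shot'] [[0.03, 0.98, -0.2, 0.28], [-1.0, 0.03, 0.0, -0.01], [0.01, 0.19, 0.98, 1.18], [0.0, 0.0, 0.0, 1.0]] [[0.67, 0.31, -0.67, -0.22], [-0.74, 0.28, -0.61, -0.68], [0.0, 0.91, 0.42, 0.54], [0.0, 0.0, 0.0, 1.0]]
scene wide_jar_1 0.91 [168.7 225.2] [0.389 0.287 0.   ]
scene wide_jar_1 0.8 [192.2 236.6] [0.392 0.182 0.   ]
scene wide_jar_1 0.68 [310.3 219.8] [0.69  0.014 0.   ]
scene slim_jar_1 0.88 [354.8 254.1] [ 0.609 -0.191  0.   ]
scene slim_jar_1 0.88 [231.9 218.3] [0.542 0.189 0.   ]
scene slim_jar_1 0.87 [247.9 206.5] [0.633 0.216 0.   ]
scene slim_jar_1 0.61 [263.4 218.2] [0.605 0.122 0.   ]
scene slim_jar_1 0.17 [193.  237.3] [0.391 0.178 0.   ]
scene wide_rack 0.6 [288.1 238.7] [ 0.558 -0.015  0.   ]
scene wide_rack 0.4 [249.  206.7] [0.634 0.213 0.   ]
scene slim_rack 0.58 [392.1 294.7] [ 0.517 -0.346  0.   ]
scene clamp_board 0.75 [289.5 238.5] [ 0.561 -0.017  0.   ]
scene pawl_fin 0.68 [280.9 216.2] [ 0.532 -0.012  0.074]
scene pawl_fin 0.4 [199.8 201.3] [0.452 0.218 0.074]
top wide_jar_1 0.71 [192.7 254.7] [0.392 0.202 0.   ]
top wide_jar_1 0.67 [158.3 256.9] [0.384 0.285 0.   ]
top wide_jar_1 0.61 [285.7 157.5] [ 0.647 -0.02   0.   ]
top slim_jar_1 0.86 [198.4 199.7] [0.53  0.196 0.   ]
top slim_jar_1 0.6 [194.2 162.2] [0.627 0.213 0.   ]
top slim_jar_1 0.6 [225.5 163.5] [0.626 0.133 0.   ]
top wide_rack 0.65 [134.4 186.4] [0.559 0.359 0.   ]
top slim_rack 0.73 [418.6 208.4] [ 0.523 -0.357  0.   ]
top slim_rack 0.19 [193.5 252.5] [0.397 0.2   0.   ]
top clamp_board 0.72 [280.9 183.8] [ 0.577 -0.009  0.   ]
```

View pics/scene0.png

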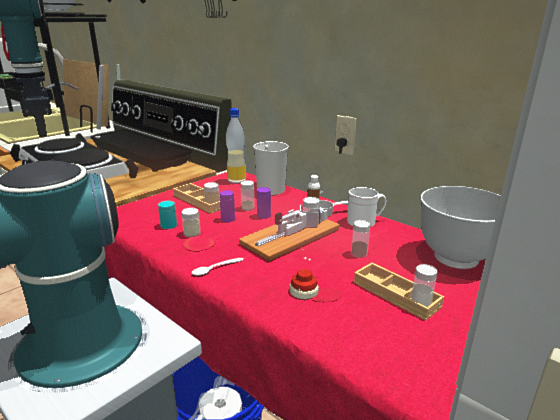

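View pics/top0.png

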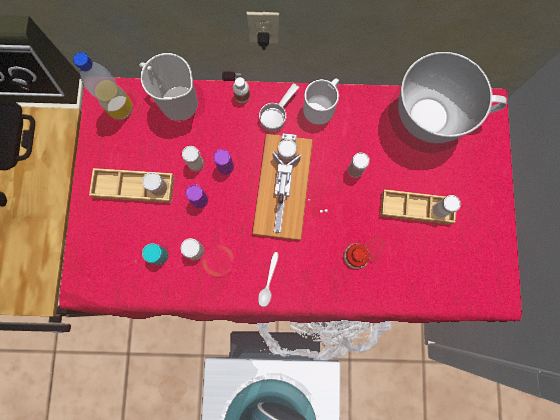

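The top view shows these lookalikes:

| Kind | Take | Leave |
|---|---|---|
| Squat | brownish red in the clamp (288,150); beige (191,249) | turquoise (153,253); fixed in rack (153,183) |
| Slim | clear/grey (192,157) and (360,163) | purple (196,196) and (223,160); fixed in rack (450,205) |

The wide rack is at (131,186) and the slim rack at (419,207). Next I'll fit the silhouettes.

```bash
cat >> h.py <<'E'
from scipy.optimize import minimize
def cyl(r,z0,z1,x=0,y=0):
    t=np.linspace(0,2*np.pi,24,endpoint=False)
    return np.array([[x+r*np.cos(a),y+r*np.sin(a),z] for a in t for z in(z0,z1)])
def box(x0,x1,y0,y1,z0,z1): return np.array([[x,y,z] for x in(x0,x1) for y in(y0,y1) for z in(z0,z1)])
WJ=[cyl(.0235,0,.069)];SJ=[cyl(.021,0,.085)]
WR=[box(-.0345,.0345,-.0985,.0985,0,.028)];SR=[box(-.0315,.0315,-.0895,.0895,0,.028)]
WRJ=cyl(.0235,.005,.074,0,.064);SRJ=cyl(.021,.005,.09,0,.058)
BD=[box(-.13,.13,-.06,.06,0,.02)]
def render(c,parts,p,z=0,k=4):
    m=np.zeros((420*k,560*k),np.uint8);cs,s=np.cos(p[2]),np.sin(p[2])
    for P in parts:
        W=P@np.array([[cs,s,0],[-s,cs,0],[0,0,1]])+[p[0],p[1],z]
        h=cv2.convexHull(((pix(c,W)+.5)*k).astype(np.float32)); cv2.fillConvexPoly(m,h.astype(np.int32),1)
    return cv2.resize(m.astype(np.float32),(560,420),interpolation=cv2.INTER_AREA)
def fit(views,parts,p0,z=0,yaw=True,ignore=None):
    """views: [(cam,region)]; ignore: parts whose pixels are not scored"""
    def f(p):
        q=[p[0],p[1],p[2]*1.0 if yaw else p0[2]];e=0
        for c,r in views:
            m=render(c,parts,q,z);w=1-render(c,ignore,q,z) if ignore else 1
            e+=(np.abs(m-r)*w).sum()/(np.maximum(m,r)*w).sum()
        return e/len(views)
    n=3 if yaw else 2;S=np.array([p0[:n]]+[[p0[j]+([.012,.012,.1][i] if i==j else 0) for j in range(n)] for i in range(n)])
    r=minimize(f,p0[:n],method='Nelder-Mead',options=dict(initial_simplex=S,xatol=1e-4,fatol=1e-4,maxiter=200))
    return r.x.round(4),round(r.fun,3)
def near(name,c,P,maxd=25):
    L=[o for o in arm.outline_of(name,c)]
    t=pix(c,P)[0];L=[(np.hypot(*(np.array(o['uv'])-t)),o) for o in L];L=[l for l in L if l[0]<maxd and l[1]['p']>.15]
    return min(L,key=lambda l:l[0])[1] if L else None
E
python3 - <<'E'
from h import *
a=shot('scene');b=shot('top')
save(b,'cropL.png',(75,130,325,280),3)
for n,parts,p0,z,yaw,ig,zc in [('wide_jar_2',WJ,[.392,.19,0],0,0,None,.035),('slim_jar_1',SJ,[.63,.215,0],0,0,None,.04),('slim_jar_2',SJ,[.61,-.19,0],0,0,None,.04),('wide_jar_1',WJ,[.645,-.02,0],.02,0,None,.05),
  ('wide_rack',WR,[.559,.359,3.14],0,1,[WRJ],.02),('slim_rack',SR,[.523,-.35,3.1],0,1,[SRJ],.02),('clamp_board',BD,[.57,-.01,0],0,1,None,.02)]:
  for vs in ([b],[a]):
    V=[(c,o['region'].astype(np.float32)) for c in vs for o in [near(n,c,[[p0[0],p0[1],zc]])] if o]
    p0=list(p0)
    print(n,'top' if vs[0] is b else 'scene',len(V),fit(V,parts,p0,z,yaw,ig) if V else None)
E
```

```text
wide_jar_2 top 1 (array([0.4021, 0.1975]), np.float64(0.079))
wide_jar_2 scene 1 (array([0.4022, 0.1989]), np.float64(0.068))
slim_jar_1 top 1 (array([0.623 , 0.2086]), np.float64(0.078))
slim_jar_1 scene 1 (array([0.6288, 0.2139]), np.float64(0.101))
slim_jar_2 top 1 (array([ 0.6188, -0.1967]), np.float64(0.063))
slim_jar_2 scene 1 (array([ 0.6219, -0.1947]), np.float64(0.112))
wide_jar_1 top 1 (array([ 0.6457, -0.0207]), np.float64(0.206))
wide_jar_1 scene 1 (array([0.712 , 0.0301]), np.float64(0.478))
wide_rack top 1 (array([0.5596, 0.3611, 3.0989]), np.float64(0.041))
wide_rack scene 1 (array([0.5595, 0.3634, 3.1018]), np.float64(0.197))
slim_rack top 1 (array([ 0.5257, -0.35  ,  3.0519]), np.float64(0.036))
slim_rack scene 0 None
clamp_board top 1 (array([ 0.57  , -0.0141, -0.0948]), np.float64(0.102))
clamp_board scene 1 (array([ 0.5755, -0.0082, -0.0521]), np.float64(0.117))
```

View pics/cropL.png

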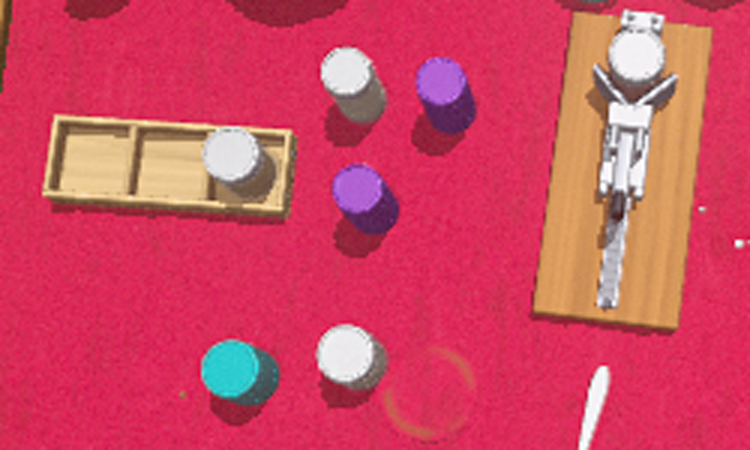

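The crop confirms the picks: beige squat jar (116+75,119+130), clear slim jar at crop (347,70), and purple and turquoise left alone. The clamp board fin is at crop (617,203). Next I'll check the tool orientation and the wrist camera.

Run:
```python
from h import *
s=arm.read_state();print(s['tool_rot'],s['position'],s['q'],s['ft_force'],s['t'])
c=arm.camera('wrist');print(c['T_tool_cam'].round(3),c['mtx'])
```

```text
[[-9.39774165e-01  3.41796018e-01  3.53336807e-06]
 [ 3.41796018e-01  9.39774165e-01 -7.54679147e-06]
 [-5.90003130e-06 -5.88458852e-06 -1.00000000e+00]] [0.23072137 0.63434497 0.23869243] [ 6.78989888e+01  1.51213616e+01  9.19025844e+01 -3.66307947e-04
  7.29763784e+01 -2.11456896e+00] [-0.76762924 -0.18830095  0.5744813 ] 1.5
[[-0.001  0.965  0.264  0.067]
 [ 1.     0.001  0.    -0.   ]
 [-0.     0.264 -0.965 -0.145]
 [ 0.     0.     0.     1.   ]] [[354.93326225   0.         280.94656031]
 [  0.         354.93326225 212.85608675]
 [  0.           0.           1.        ]]
```

Call:
{"api": "servo_tool", "payload": {"commands": [[2.2,-4.8,0.1,0,0,0.021,8],[2.4,-5.4,0.1,0,0,0.021,8],[2.5,-5.4,0.1,0,0,0.021,8],[2.5,-5.4,0.1,0,0,0.021,8],[2.5,-5.4,0.1,0,0,0.021,8],[2.5,-5.4,0.1,0,0,0.021,8],[2.5,-5.4,0.1,0,0,0.021,8],[2.5,-5.4,0.1,0,0,0.021,8],[2.5,-5.4,0,0,0,0.021,8],[2.5,-5.4,0,0,0,0.021,8],[2.5,-5.4,0,0,0,0.021,8],[0,0,0,0,0,0,8]]}}

```text
t: 3.05
position: [0.503, 0.0429, 0.2469]
tool_rot: [[-0.992, 0.123, 0.001], [0.123, 0.992, -0.001], [-0.001, -0.001, -1.0]]
ft_force: [0.3, 0.8, 0.7]
opening: 0.906
gripper_force: 0.0
```

```bash
cat >> h.py <<'E'
def st():
    s=arm.read_state();R=s['tool_rot'];print('t',s['t'],'pos',s['position'].round(4) if hasattr(s['position'],'round') else s['position'],'yawY',np.degrees(np.arctan2(R[1][1],R[0][1])).round(2),'op',s['opening'],'gf',s['gripper_force'],'F',np.round(s['ft_force'],1))
E
python3 - <<'E'
from h import *
st();c=shot('wrist');save(c,'w1.png')
for n in ['pawl_fin','clamp_board','wide_jar_1']:
  for l in arm.landmark_of(n,c): print(n,round(l['p'],2),np.round(l['uv'],1),at(c,l['uv'],{'pawl_fin':.074,'clamp_board':0}.get(n,.02)).round(4))
o=arm.outline_of('clamp_board',c)
if o: print(fit([(c,o[0]['region'].astype(np.float32))],BD,[.57,-.014,-.09]))
E
```

```text
t 3.05 pos [0.503  0.0429 0.2469] yawY 82.91 op 0.9062322803871314 gf 0.0 F [0.3 0.8 0.7]
pawl_fin 0.82 [230.9 220.7] [ 0.5243 -0.0072  0.074 ]
wide_jar_1 0.82 [244.9 308.3] [ 0.6473 -0.0181  0.02  ]
wide_jar_1 0.81 [420.3  63.5] [0.4043 0.1919 0.02  ]
wide_jar_1 0.68 [506.7  38.9] [0.3925 0.2745 0.02  ]
(array([ 0.5685, -0.0138, -0.0941]), np.float64(0.175))
```

View pics/w1.png

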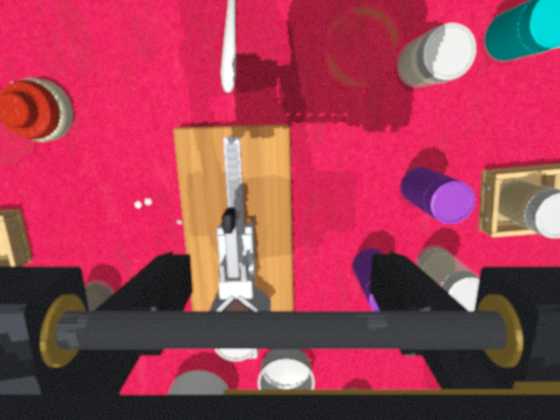

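The fin is at (230,218) and the clamped jar at (245,330), partly hidden by the gripper. The fin agrees with the board fit to within 3 mm. I'll move above it.

Call:
{"api": "servo_tool", "payload": {"commands": [[1.0,-2.5,-3,0,0,0.03,6],[1.1,-2.6,-4,0,0,0,5],[0,0,-4,0,0,0,5],[0,0,0,0,0,0,5],[0,0,0,0,0,0,5]]}}

```text
t: 3.92
position: [0.5233, -0.0035, 0.138]
tool_rot: [[-0.996, 0.086, 0.001], [0.086, 0.996, 0.0], [-0.001, 0.0, -1.0]]
ft_force: [0.3, -0.3, 0.2]
opening: 0.567
gripper_force: 0.0
```

Run:
```python
from h import *
st();c=shot('wrist');save(c,'w2.png')
for l in arm.landmark_of('pawl_fin',c): print(round(l['p'],2),np.round(l['uv'],1),at(c,l['uv'],.074).round(4))
```

```text
t 3.925 pos [ 0.5233 -0.0035  0.138 ] yawY 85.07 op 0.5671865172197537 gf 0.0 F [ 0.3 -0.3  0.2]
0.95 [270.7 229.5] [ 0.5233 -0.0101  0.074 ]
```

View pics/w2.png

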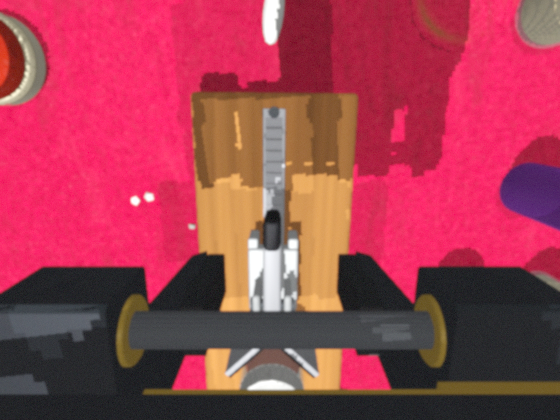

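The fin is at (272,228), sitting between the fingers and 6.5 mm to the -y side. I'll descend, pinch, and lift.

Call:
{"api": "servo_tool", "payload": {"commands": [[-0.1,-0.65,-2,0,0,0,4],[0,0,-3,0,0,0,4],[0,0,-3,0,0,0,4],[0,0,0,0,0,0,0.5],[0,0,0,0,0,0,0.5],[0,0,0,0,0,0,0.5],[0,0,0,0,0,0,0.5]], "newtons": 25}}

```text
t: 4.9
position: [0.5236, -0.0097, 0.0588]
tool_rot: [[-0.996, 0.089, 0.004], [0.089, 0.996, 0.002], [-0.004, 0.003, -1.0]]
ft_force: [0.4, 6.0, 2.4]
opening: 0.129
gripper_force: 25.0
```

Call:
{"api": "servo_tool", "payload": {"commands": [[0,0,0.5,0,0,0,0.5],[0,0,0.4,0,0,0,0.5],[0,0,0.4,0,0,0,0.5],[0,0,0,0,0,0,0.5],[-0.6,0.05,0,0,0,0,0.5],[-1,0.1,0,0,0,0,0.5]]}}

```text
t: 5.65
position: [0.507, -0.0082, 0.0706]
tool_rot: [[-0.996, 0.088, 0.003], [0.088, 0.996, 0.002], [-0.003, 0.003, -1.0]]
ft_force: [3.4, 5.3, -5.0]
opening: 0.129
gripper_force: 25.0
```

Force while sliding is about 3 N, so the tooth is free. I'll keep drawing back.

Call:
{"api": "servo_tool", "payload": {"commands": [[-1,0.1,0,0,0,0,0.5],[-1,0.1,0,0,0,0,0.5],[-1,0.1,0,0,0,0,0.5],[-0.5,0.05,0,0,0,0,0.5],[0,0,0,0,0,0,0.5],[0,0,0,0,0,0,0.5]]}}

```text
t: 6.4
position: [0.4706, -0.0047, 0.0702]
tool_rot: [[-0.996, 0.088, 0.0], [0.088, 0.996, 0.003], [-0.0, 0.003, -1.0]]
ft_force: [-0.2, 6.7, -2.9]
opening: 0.129
gripper_force: 25.0
```

Call:
{"api": "servo_tool", "payload": {"commands": [[0,0,-0.6,0,0,0,0.5],[0,0,-0.6,0,0,0,0.5],[0,0,0,0,0,0,3],[0,0,0,0,0,0,3],[0,0,0,0,0,0,3],[0,0,3,0,0,0,5],[0,0,5,0,0,0,7.5],[2,0,5,0,0,0,7.5],[4,-0.4,2,0,0,0,7.5],[5,-0.4,0,0,0,0,7.5],[0,0,0,0,0,0,7.5]]}}

```text
t: 7.78
position: [0.5834, -0.0147, 0.2077]
tool_rot: [[-0.996, 0.088, 0.001], [0.088, 0.996, -0.0], [-0.001, -0.0, -1.0]]
ft_force: [-0.6, -0.1, -0.5]
opening: 0.848
gripper_force: 0.0
```

Run:
```python
from h import *
st();c=shot('wrist');save(c,'w3.png')
for n,z in [('pawl_fin',.074),('wide_jar_1',.02)]:
  for l in arm.landmark_of(n,c): print(n,round(l['p'],2),np.round(l['uv'],1),at(c,l['uv'],z).round(4))
b=shot('top')
o=near('wide_jar_1',b,[[.645,-.02,.05]])
if o is not None: print(fit([(b,o['region'].astype(np.float32))],WJ,[.645,-.02,0],.02,False))
for l in arm.landmark_of('pawl_fin',b): print(l['p'],at(b,l['uv'],.074))
save(b,'t2.png',(220,110,345,260),4)
```

```text
t 7.775 pos [ 0.5834 -0.0147  0.2077] yawY 84.95 op 0.8480748225246174 gf 0.0 F [-0.6 -0.1 -0.5]
pawl_fin 0.75 [280.9  52.8] [ 0.4725 -0.005   0.074 ]
wide_jar_1 0.69 [282.  249.1] [ 0.6447 -0.0193  0.02  ]
```

View pics/w3.png

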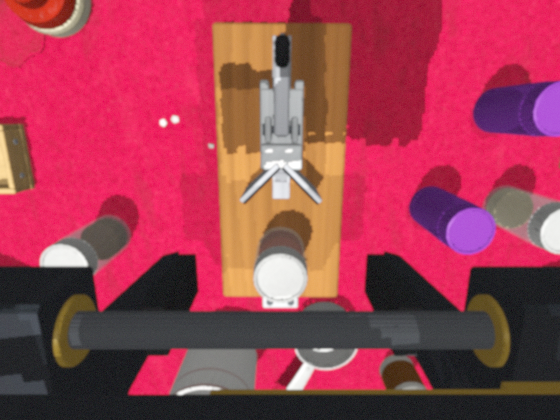

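The jaw is about 51 mm back, with the fin at (281,52). The jar stands free at (281,265).

Call:
{"api": "servo_tool", "payload": {"commands": [[3,-0.3,0,0,0,0,7.5],[3.1,-0.2,-2,0,0,0,7.5],[0,0,-4,0,0,0,7.5],[0,0,-4,0,0,0,7.5],[0,0,-3,0,0,0,7.5],[0,0,-2.4,0,0,0,7.5],[0,0,0,0,0,0,7.5],[0,0,0,0,0,0,4],[0,0,0,0,0,0,4],[0,0,0,0,0,0,4],[0,0,0,0,0,0,4]], "newtons": 20}}

```text
t: 9.45
position: [0.6425, -0.0196, 0.0552]
tool_rot: [[-0.996, 0.088, 0.002], [0.088, 0.996, -0.001], [-0.002, -0.001, -1.0]]
ft_force: [-2.0, -2.5, 5.8]
opening: 0.527
gripper_force: 20.0
```

Call:
{"api": "servo_tool", "payload": {"commands": [[0,0,2,0,0,0,4],[0,0,4,0,0,0,4],[0,0,5,0,0,0,4],[-0.6,2,4.5,0,0,-0.1,4],[-1,4,0,0,0,-0.16,4],[-1,4,0,0,0,-0.16,4],[-1,4,0,0,0,-0.16,4],[-1,4,0,0,0,-0.16,4],[-1,4,0,0,0,-0.16,4],[-1,4,0,0,0,-0.16,4],[-1,4,0,0,0,-0.16,4],[-0.6,4,0,0,0,-0.16,4]]}}

```text
t: 10.95
position: [0.5588, 0.3224, 0.2096]
tool_rot: [[-0.098, 0.995, 0.0], [0.995, 0.098, 0.001], [0.001, 0.0, -1.0]]
ft_force: [-0.2, 0.2, -1.5]
opening: 0.526
gripper_force: 20.0
```

Call:
{"api": "servo_tool", "payload": {"commands": [[0,1,0,0,0,-0.12,4],[0,0,0,0,0,-0.02,4],[0,0,0,0,0,0,4]]}}

```text
t: 11.32
position: [0.5596, 0.3304, 0.209]
tool_rot: [[0.036, 0.999, -0.0], [0.999, -0.036, -0.0], [-0.0, -0.0, -1.0]]
ft_force: [0.6, -0.1, -0.9]
opening: 0.529
gripper_force: 20.0
```

Run:
```python
from h import *
st();c=shot('wrist');save(c,'w4.png')
for l in arm.landmark_of('wide_rack',c): print(round(l['p'],2),np.round(l['uv'],1),at(c,l['uv'],0).round(4))
o=near('wide_rack',c,[[.56,.37,.02]],150);print(o and o['uv'])
m=np.zeros((420,560),np.float32);m[:250]=1
r=o['region'].astype(np.float32)
import h
_r=h.render
h.render=lambda *a,**k:_r(*a,**k)*m
print(h.fit([(c,r*m)],WR,[.56,.361,3.1],0,True,[WRJ]))
```

```text
t 11.325 pos [0.5596 0.3304 0.209 ] yawY -2.04 op 0.5290430515471546 gf 19.999993974342942 F [ 0.6 -0.1 -0.9]
0.92 [280.8 156.3] [0.5605 0.3591 0.    ]
[281.4, 124.6]
(array([0.5592, 0.3615, 3.0993]), np.float64(0.059))
```

View pics/w4.png

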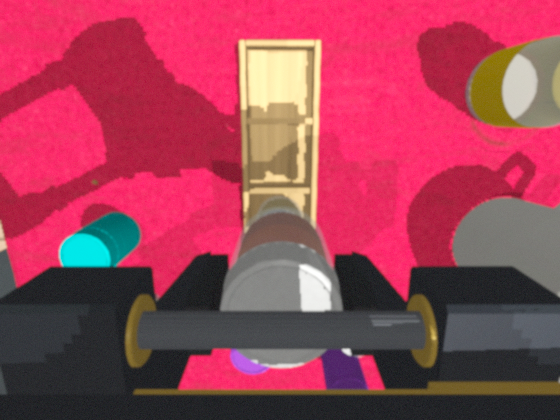

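The rack fit agrees with the top view to within 0.5 mm. The free bays are at (280,82) and (277,150), and the jar hangs at (280,260). I'll check the jar's offset in the hand.

```bash
cat >> h.py <<'E'
def heldfit(parts,name,dz,rows=300):
    c=shot('wrist');p=arm.read_state()['position'];m=np.zeros((420,560),np.float32);m[:rows]=1
    P=[[p[0],p[1],p[2]+.01]]
    o=near(name,c,P,120)
    if o is None: return None
    global render;old=render
    render=lambda *a,**k:old(*a,**k)*m
    f=fit([(c,o['region']*m)],parts,[p[0],p[1],0],p[2]-dz,False);render=old
    return 'held offset xy mm',((f[0]-p[:2])*1000).round(1),f[1],o['uv']
E
python3 - <<'E'
from h import *
print(heldfit(WJ,'wide_jar_1',.035))
E
```

```text
('held offset xy mm', array([-0.3, -1.2]), np.float64(0.02), [278.3, 273.6])
```

Call:
{"api": "servo_tool", "payload": {"commands": [[0.1,4.8,0,0,0,-0.007,4],[0.15,4.85,-1,0,0,0,4],[0,0,-4,0,0,0,4],[0,0,-4,0,0,0,4],[0,0,-2,0,0,0,4],[0,0,0,0,0,0,4]]}}

```text
t: 12.32
position: [0.5612, 0.4262, 0.0966]
tool_rot: [[0.044, 0.999, -0.003], [0.999, -0.044, -0.002], [-0.002, -0.003, -1.0]]
ft_force: [0.4, 0.5, -0.7]
opening: 0.526
gripper_force: 20.0
```

Call:
{"api": "servo_tool", "payload": {"commands": [[0.05,0.05,-2,0,0,0,4],[0,0,-2,0,0,0,4],[0,0,-1,0,0,0,4],[0,0,-0.4,0,0,0,4],[0,0,0,0,0,0,4]]}}

```text
t: 12.95
position: [0.5626, 0.4278, 0.0445]
tool_rot: [[0.044, 0.999, -0.0], [0.999, -0.044, -0.0], [-0.0, -0.0, -1.0]]
ft_force: [-0.2, -1.3, -1.4]
opening: 0.529
gripper_force: 20.0
```

Call:
{"api": "servo_tool", "payload": {"commands": [[0,0,-0.3,0,0,0,4],[0,0,-0.15,0,0,0,4],[0,0,0,0,0,0,4]]}}

```text
t: 13.32
position: [0.5627, 0.4279, 0.0403]
tool_rot: [[0.044, 0.999, 0.0], [0.999, -0.044, 0.0], [0.0, 0.0, -1.0]]
ft_force: [0.1, -0.6, -1.4]
opening: 0.526
gripper_force: 20.0
```

Call:
{"api": "servo_tool", "payload": {"commands": [[0,0,-0.1,0,0,0,4],[0,0,0,0,0,0,6.5],[0,0,0,0,0,0,6.5],[0,0,0,0,0,0,6.5],[0,0,3,0,0,0,7],[0,0,5,0,0,0,7.5],[-1,-2,5,0,0,0,7.5],[-3,-5,3,0,0,0,7.5],[-3,-5,0,0,0,0,7.5],[-3,-5,0,0,0,0,7.5],[-3,-5,0,0,0,0,7.5],[-3,-4,0,0,0,0,7.5]]}}

```text
t: 14.82
position: [0.4029, 0.1686, 0.1978]
tool_rot: [[0.044, 0.999, 0.0], [0.999, -0.044, -0.0], [-0.0, 0.0, -1.0]]
ft_force: [-0.1, 0.2, 0.5]
opening: 0.851
gripper_force: 0.0
```

Call:
{"api": "servo_tool", "payload": {"commands": [[0,0,0,0,0,0,7.5],[0,0,0,0,0,0,7.5]]}}

```text
t: 15.08
position: [0.4048, 0.1705, 0.1984]
tool_rot: [[0.045, 0.999, 0.002], [0.999, -0.045, 0.001], [0.001, 0.002, -1.0]]
ft_force: [0.6, -0.1, -0.3]
opening: 0.85
gripper_force: 0.0
```

Run:
```python
from h import *
st();c=shot('wrist')
o=near('wide_jar_2',c,[[.402,.198,.035]],60);print(o and o['uv'])
m=np.zeros((420,560),np.float32);m[:260]=1
import h;_r=h.render;h.render=lambda *a,**k:_r(*a,**k)*m
print(h.fit([(c,o['region']*m)],WJ,[.402,.198,0],0,False))
h.render=_r
b=shot('top');o=near('wide_jar_1',b,[[.562,.425,.04]],14)
if o: print('placed',h.fit([(b,o['region'].astype(np.float32))],WJ,[.562,.425,0],.005,False))
print([ (round(l['p'],2),at(b,l['uv'],.005).round(3)) for l in arm.landmark_of('wide_jar_1',b)])
```

```text
t 15.075 pos [0.4048 0.1705 0.1984] yawY -2.55 op 0.8499922019171878 gf 0.0 F [ 0.6 -0.1 -0.3]
[275.5, 164.3]
(array([0.4021, 0.1992]), np.float64(0.088))
placed (array([0.5621, 0.4255]), np.float64(0.366))
[(0.84, array([0.392, 0.28 , 0.005])), (0.57, array([0.564, 0.427, 0.005])), (0.51, array([0.396, 0.195, 0.005]))]
```

Call:
{"api": "servo_tool", "payload": {"commands": [[-0.3,2.85,-2,0,0,0,7.5],[0,0,-4,0,0,0,7.5],[0,0,-4,0,0,0,7.5],[0,0,-4,0,0,0,7.5],[0,0,-2.4,0,0,0,7.5],[0,0,0,0,0,0,7.5],[0,0,0,0,0,0,4],[0,0,0,0,0,0,4],[0,0,0,0,0,0,4],[0,0,0,0,0,0,4]]}}

```text
t: 16.58
position: [0.4021, 0.1991, 0.0349]
tool_rot: [[0.044, 0.999, 0.002], [0.999, -0.044, 0.001], [0.001, 0.002, -1.0]]
ft_force: [0.1, -0.4, 5.0]
opening: 0.526
gripper_force: 20.0
```

Call:
{"api": "servo_tool", "payload": {"commands": [[0,0,3,0,0,0,4],[0,0,5,0,0,0,4],[0,0,5,0,0,0,4],[2.6,2.7,3,0,0,0,4],[2.6,2.7,0,0,0,0,4],[2.6,2.7,0,0,0,0,4],[2.6,2.7,0,0,0,0,4],[2.6,2.7,0,0,0,0,4],[2.7,2.7,0,0,0,0,4],[0,0,0,0,0,0,4],[0,0,0,0,0,0,4]]}}

```text
t: 17.95
position: [0.5572, 0.3601, 0.193]
tool_rot: [[0.044, 0.999, -0.002], [0.999, -0.044, -0.001], [-0.001, -0.002, -1.0]]
ft_force: [-0.4, 0.0, -1.1]
opening: 0.529
gripper_force: 20.0
```

Run:
```python
from h import *
st();print(heldfit(WJ,'wide_jar_1',.035))
```

```text
t 17.95 pos [0.5572 0.3601 0.193 ] yawY -2.51 op 0.529234480743361 gf 19.999489216133952 F [-0.4  0.  -1.1]
('held offset xy mm', array([-0.2, -1.8]), np.float64(0.021), [280.1, 273.3])
```

Call:
{"api": "servo_tool", "payload": {"commands": [[0.2,0.25,-3,0,0,0,4],[0,0,-4,0,0,0,4],[0,0,-4,0,0,0,4],[0,0,-2.5,0,0,0,4],[0,0,-1.2,0,0,0,4],[0,0,0,0,0,0,4],[0,0,-0.3,0,0,0,4],[0,0,-0.2,0,0,0,4],[0,0,0,0,0,0,4]]}}

```text
t: 19.18
position: [0.5604, 0.3634, 0.0425]
tool_rot: [[0.044, 0.999, 0.001], [0.999, -0.044, 0.0], [0.001, 0.001, -1.0]]
ft_force: [0.2, 0.7, -2.3]
opening: 0.531
gripper_force: 20.0
```

Call:
{"api": "servo_tool", "payload": {"commands": [[0,0,-0.25,0,0,0,4],[0,0,0,0,0,0,6.5],[0,0,0,0,0,0,6.5],[0,0,0,0,0,0,6.5],[0,0,3,0,0,0,6.5],[0,0,5,0,0,0,7],[0,0,5,0,0,0,7],[1.6,-4.5,4,0,0,0,7],[1.6,-4.5,1,0,0,0,7],[1.6,-4.5,0,0,0,0,7],[1.6,-4.5,0,0,0,0,7],[0,0,0,0,0,0,7]]}}

```text
t: 20.68
position: [0.625, 0.18, 0.2193]
tool_rot: [[0.048, 0.999, 0.0], [0.999, -0.048, -0.001], [-0.001, 0.0, -1.0]]
ft_force: [-0.3, 0.2, 0.6]
opening: 0.796
gripper_force: 0.0
```

```bash
cat >> h.py <<'E'
def wfit(parts,name,p0,zc,rows=260,save_=None):
    c=shot('wrist');m=np.zeros((420,560),np.float32);m[:rows]=1
    if save_: save(c,save_)
    o=near(name,c,[[p0[0],p0[1],zc]],60)
    if o is None: return None
    global render;old=render;render=lambda *a,**k:old(*a,**k)*m
    f=fit([(c,o['region']*m)],parts,[p0[0],p0[1],0],0,False);render=old
    return f,o['uv']
E
python3 - <<'E'
from h import *
st();print(wfit(SJ,'slim_jar_1',[.626,.211],.04,save_='w5.png'))
b=shot('top')
for y,x in((.4254,.5619),(.3615,.5592)):
  o=near('wide_jar_1',b,[[x,y,.04]],14)
  if o: print('placed',fit([(b,o['region'].astype(np.float32))],WJ,[x,y,0],.005,False))
E
```

```text
t 20.675 pos [0.625  0.18   0.2193] yawY -2.76 op 0.7956781624652246 gf 0.0 F [-0.3  0.2  0.6]
((array([0.6241, 0.2105]), np.float64(0.081)), [276.3, 164.7])
placed (array([0.5612, 0.4254]), np.float64(0.23))
```

View pics/w5.png

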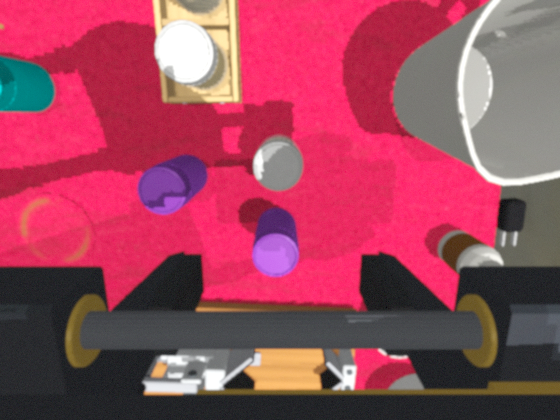

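The clear slim jar is at (278,163). The purple ones are at (275,240) and (172,185), and the pitcher stands to the right. I'll turn the hand about 32° so the gripper body keeps clear of the pitcher.

Call:
{"api": "servo_tool", "payload": {"commands": [[0,1,0,0,0,-0.14,7],[0,1,0,0,0,-0.14,7],[-0.1,1.05,0,0,0,-0.14,7],[0,0,-2,0,0,-0.14,7],[0,0,-4,0,0,0,7],[0,0,-4,0,0,0,7],[0,0,0,0,0,0,7]]}}

```text
t: 21.8
position: [0.6193, 0.214, 0.115]
tool_rot: [[0.566, 0.824, -0.008], [0.824, -0.566, -0.002], [-0.007, -0.006, -1.0]]
ft_force: [-0.7, 0.6, 0.1]
opening: 0.794
gripper_force: 0.0
```

Call:
{"api": "servo_tool", "payload": {"commands": [[0,0,-2,0,0,0,7],[0,0,0,0,0,0,7]]}}

```text
t: 22.05
position: [0.6227, 0.2139, 0.0988]
tool_rot: [[0.567, 0.823, -0.001], [0.823, -0.567, -0.0], [-0.001, -0.001, -1.0]]
ft_force: [-0.1, 0.0, -0.5]
opening: 0.796
gripper_force: 0.0
```

Call:
{"api": "servo_tool", "payload": {"commands": [[0.1,-0.3,-2,0,0,0,7],[0,0,-2,0,0,0,7],[0,0,-1.9,0,0,0,7],[0,0,0,0,0,0,7],[0,0,0,0,0,0,3.5],[0,0,0,0,0,0,3.5],[0,0,0,0,0,0,3.5],[0,0,0,0,0,0,3.5]]}}

```text
t: 23.05
position: [0.6248, 0.2109, 0.0412]
tool_rot: [[0.568, 0.823, 0.002], [0.823, -0.568, 0.0], [0.001, 0.001, -1.0]]
ft_force: [-0.6, -0.4, 2.1]
opening: 0.466
gripper_force: 20.0
```

Call:
{"api": "servo_tool", "payload": {"commands": [[0,0,3,0,0,0,3.5],[0,0,5,0,0,0,3.5],[0,0,5,0,0,0,3.5],[0,-2,5,0,0,0,3.5],[-0.8,-5,0,0,0,0.05,3.5],[-0.8,-5,0,0,0,0.05,3.5],[-0.8,-5,0,0,0,0.05,3.5],[-0.8,-5,0,0,0,0.05,3.5],[-0.8,-5,0,0,0,0.05,3.5],[-0.8,-5,0,0,0,0.05,3.5],[-0.8,-5,0,0,0,0.05,3.5],[-0.8,-5,0,0,0,0.05,3.5]]}}

```text
t: 24.55
position: [0.5594, -0.2107, 0.2202]
tool_rot: [[0.201, 0.98, -0.0], [0.98, -0.201, 0.0], [0.0, -0.0, -1.0]]
ft_force: [0.6, -0.6, -2.0]
opening: 0.472
gripper_force: 20.0
```

Call:
{"api": "servo_tool", "payload": {"commands": [[-0.9,-5,0,0,0,0.05,3.5],[-0.9,-5,0,0,0,0.05,3.5],[-0.9,-5,0,0,0,0.02,3.5],[-0.9,-3,0,0,0,0,3.5],[0,0,0,0,0,0,3.5],[0,0,0,0,0,0,3.5]]}}

```text
t: 25.3
position: [0.5239, -0.3886, 0.2199]
tool_rot: [[0.084, 0.996, -0.0], [0.996, -0.084, 0.001], [0.001, -0.001, -1.0]]
ft_force: [-0.3, 0.5, -0.8]
opening: 0.474
gripper_force: 20.0
```

Run:
```python
from h import *
import h
st();print(heldfit(SJ,'slim_jar_1',.041))
c=shot('wrist');save(c,'w6.png')
for l in arm.landmark_of('slim_rack',c): print(round(l['p'],2),np.round(l['uv'],1),at(c,l['uv'],0).round(4))
o=near('slim_rack',c,[[.526,-.35,.02]],150)
m=np.zeros((420,560),np.float32);m[:250]=1
_r=h.render;h.render=lambda *a,**k:_r(*a,**k)*m
print(h.fit([(c,o['region']*m)],SR,[.526,-.35,3.05],0,True,[SRJ]))
```

```text
t 25.3 pos [ 0.5239 -0.3886  0.2199] yawY -4.83 op 0.47355859140311124 gf 19.99355940730311 F [-0.3  0.5 -0.8]
('held offset xy mm', array([-0.6, -2.7]), np.float64(0.01), [282.8, 285.7])
0.66 [278.1 145.1] [ 0.5248 -0.349   0.    ]
(array([ 0.5247, -0.35  ,  3.0531]), np.float64(0.034))
```

View pics/w6.png

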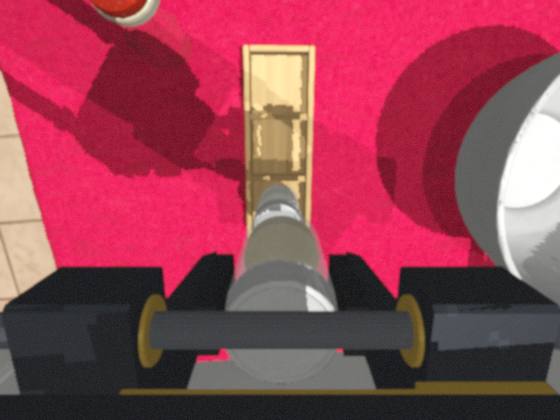

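The rack fit is consistent with the top view, with free bays at (279,78) and (279,145). The jar is held straight. I'm placing it in the outer bay.

Call:
{"api": "servo_tool", "payload": {"commands": [[0.3,4.9,0,0,0,0,3.5],[0.3,4.9,-2,0,0,0,3.5],[0,0,-4,0,0,0,3.5],[0,0,-4,0,0,0,3.5],[0,0,-2,0,0,0,3.5],[0,0,0,0,0,0,3.5],[0,0,0,0,0,0,3.5]]}}

```text
t: 26.42
position: [0.5313, -0.2921, 0.102]
tool_rot: [[0.084, 0.996, 0.002], [0.996, -0.084, -0.001], [-0.001, 0.002, -1.0]]
ft_force: [-0.4, 0.7, -1.1]
opening: 0.471
gripper_force: 20.0
```

Call:
{"api": "servo_tool", "payload": {"commands": [[-0.1,0.1,-2,0,0,0,3.5],[0,0,-2,0,0,0,3.5],[0,0,-1,0,0,0,3.5],[0,0,0,0,0,0,3.5],[0,0,-0.3,0,0,0,3.5],[0,0,-0.2,0,0,0,3.5],[0,0,0,0,0,0,3.5]]}}

```text
t: 27.3
position: [0.5297, -0.2907, 0.0462]
tool_rot: [[0.084, 0.996, 0.001], [0.996, -0.084, -0.001], [-0.001, 0.001, -1.0]]
ft_force: [-0.9, 0.3, 2.7]
opening: 0.469
gripper_force: 20.0
```

Call:
{"api": "servo_tool", "payload": {"commands": [[0,0,-0.1,0,0,0,3.5],[0,0,0,0,0,0,6],[0,0,0,0,0,0,6],[0,0,0,0,0,0,6],[0,0,3,0,0,0,6],[0,0,5,0,0,0,7],[0,0,5,0,0,0,7],[3,2,4,0,0,0,7],[3,2.3,0,0,0,0,7],[3,2.2,0,0,0,0,7],[0,0,0,0,0,0,7],[0,0,0,0,0,0,7]]}}

```text
t: 28.8
position: [0.6184, -0.2254, 0.2136]
tool_rot: [[0.083, 0.997, -0.001], [0.997, -0.083, -0.0], [-0.0, -0.001, -1.0]]
ft_force: [-0.1, 0.6, 0.4]
opening: 0.791
gripper_force: 0.0
```

Run:
```python
from h import *
st();print(wfit(SJ,'slim_jar_2',[.62,-.196],.04,save_='w7.png'))
b=shot('top')
o=near('slim_jar_1',b,[[.53,-.292,.045]],14)
if o: print('placed',fit([(b,o['region'].astype(np.float32))],SJ,[.53,-.292,0],.005,False))
```

```text
t 28.8 pos [ 0.6184 -0.2254  0.2136] yawY -4.79 op 0.7905671634870147 gf 0.0 F [-0.1  0.6  0.4]
((array([ 0.6195, -0.1953]), np.float64(0.079)), [275.5, 162.5])
```

View pics/w7.png

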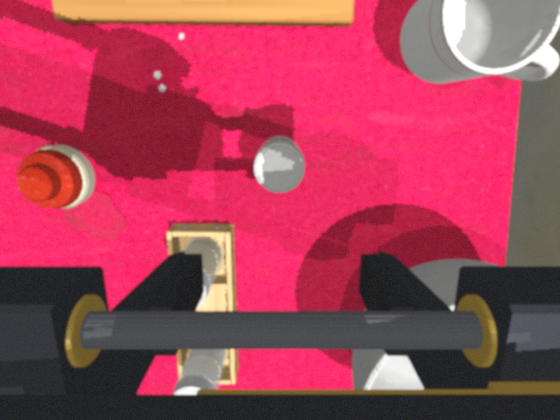

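The slim jar is at (279,163) with clear space around it.

Call:
{"api": "servo_tool", "payload": {"commands": [[0.1,3,-2,0,0,0,7],[0,0,-4,0,0,0,7],[0,0,-4,0,0,0,7],[0,0,-4,0,0,0,7],[0,0,-2,0,0,0,7],[0,0,-1.3,0,0,0,7],[0,0,0,0,0,0,7],[0,0,0,0,0,0,3.5],[0,0,0,0,0,0,3.5],[0,0,0,0,0,0,3.5],[0,0,0,0,0,0,3.5]]}}

```text
t: 30.38
position: [0.6206, -0.1955, 0.0423]
tool_rot: [[0.084, 0.996, 0.001], [0.996, -0.084, -0.0], [-0.0, 0.001, -1.0]]
ft_force: [-0.4, -0.6, 4.1]
opening: 0.473
gripper_force: 20.0
```

Call:
{"api": "servo_tool", "payload": {"commands": [[0,0,3,0,0,0,3.5],[0,0,5,0,0,0,3.5],[0,0,5,0,0,0,3.5],[-1.5,-2,4.5,0,0,0,3.5],[-2,-3.3,0,0,0,0,3.5],[-2,-3.3,0,0,0,0,3.5],[-2,-3.3,0,0,0,0,3.5],[-2,-3.3,0,0,0,0,3.5],[0,0,0,0,0,0,3.5],[0,0,0,0,0,0,3.5]]}}

```text
t: 31.62
position: [0.525, -0.3468, 0.2158]
tool_rot: [[0.084, 0.996, -0.0], [0.996, -0.084, 0.001], [0.001, -0.0, -1.0]]
ft_force: [-0.1, 0.2, -0.5]
opening: 0.469
gripper_force: 20.0
```

Run:
```python
from h import *
st();print(heldfit(SJ,'slim_jar_1',.042))
c=shot('wrist');save(c,'w8.png')
o=near('slim_jar_1',c,[[.53,-.292,.05]],50)
if o: print('placed',fit([(c,o['region'].astype(np.float32))],SJ,[.53,-.292,0],.005,False))
```

```text
t 31.625 pos [ 0.525  -0.3468  0.2158] yawY -4.85 op 0.4687273149635924 gf 19.99962346982541 F [-0.1  0.2 -0.5]
('held offset xy mm', array([-0.5, -1.8]), np.float64(0.011), [277.0, 281.8])
placed (array([ 0.5292, -0.2921]), np.float64(0.094))
```

View pics/w8.png

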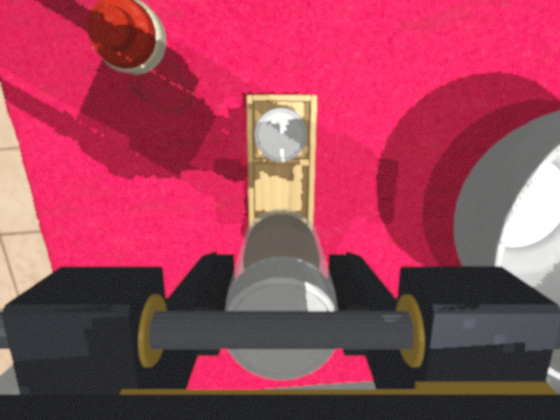

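The first slim jar sits centred in its bay at (280,133), and the middle bay is free. I'll lower the second.

Call:
{"api": "servo_tool", "payload": {"commands": [[0.05,-0.2,-2,0,0,0,3.5],[0,0,-4,0,0,0,3.5],[0,0,-4,0,0,0,3.5],[0,0,-2,0,0,0,3.5],[0,0,0,0,0,0,3.5],[0,0,0,0,0,0,3.5]]}}

```text
t: 32.58
position: [0.5267, -0.3499, 0.0976]
tool_rot: [[0.084, 0.996, 0.002], [0.996, -0.084, -0.001], [-0.001, 0.002, -1.0]]
ft_force: [0.4, 0.3, -1.5]
opening: 0.471
gripper_force: 20.0
```

Call:
{"api": "servo_tool", "payload": {"commands": [[-0.1,0.1,-2,0,0,0,3.5],[0,0,-2,0,0,0,3.5],[0,0,-0.5,0,0,0,3.5],[0,0,0,0,0,0,3.5],[0,0,-0.3,0,0,0,3.5],[0,0,-0.2,0,0,0,3.5],[0,0,0,0,0,0,3.5]]}}

```text
t: 33.45
position: [0.5251, -0.3487, 0.0473]
tool_rot: [[0.084, 0.996, 0.001], [0.996, -0.084, -0.001], [-0.001, 0.001, -1.0]]
ft_force: [-0.8, 0.5, 3.0]
opening: 0.466
gripper_force: 20.0
```

Call:
{"api": "servo_tool", "payload": {"commands": [[0,0,0,0,0,0,6],[0,0,0,0,0,0,6],[0,0,0,0,0,0,6],[0,0,3,0,0,0,6],[0,0,5,0,0,0,7],[0,0,5,0,0,0,7],[-1,4,4,0,0,0,7],[-2,5,2,0,0,0,7],[-2,5,2,0,0,0,7],[-2,4,0,0,0,0,7],[0,0,0,0,0,0,7],[0,0,0,0,0,0,7]]}}

```text
t: 34.95
position: [0.4549, -0.1686, 0.2564]
tool_rot: [[0.083, 0.997, 0.001], [0.997, -0.083, -0.001], [-0.001, 0.001, -1.0]]
ft_force: [-0.2, 0.2, -0.6]
opening: 0.795
gripper_force: 0.0
```

Run:
```python
from h import *
st();b=shot('top');save(b,'tend.png',(80,120,480,300),2)
for l in arm.landmark_of('pawl_fin',b): print('fin',round(l['p'],2),at(b,l['uv'],.074).round(3))
for n,P,parts in(('slim_jar_1',[[.5299,-.2922],[.525,-.35]],SJ),('wide_jar_1',[[.5619,.4254],[.5592,.3615]],WJ)):
  for x,y in P:
    o=near(n,b,[[x,y,.045]],14)
    if o: print(n,(x,y),fit([(b,o['region'].astype(np.float32))],parts,[x,y,0],.005,False))
```

```text
t 34.95 pos [ 0.4549 -0.1686  0.2564] yawY -4.79 op 0.7948232393455902 gf 0.0 F [-0.2  0.2 -0.6]
fin 0.63 [ 0.468 -0.002  0.074]
slim_jar_1 (0.525, -0.35) (array([ 0.5019, -0.3184]), np.float64(0.716))
wide_jar_1 (0.5619, 0.4254) (array([0.5621, 0.4257]), np.float64(0.054))
wide_jar_1 (0.5592, 0.3615) (array([0.5602, 0.3608]), np.float64(0.084))
```

View pics/tend.png

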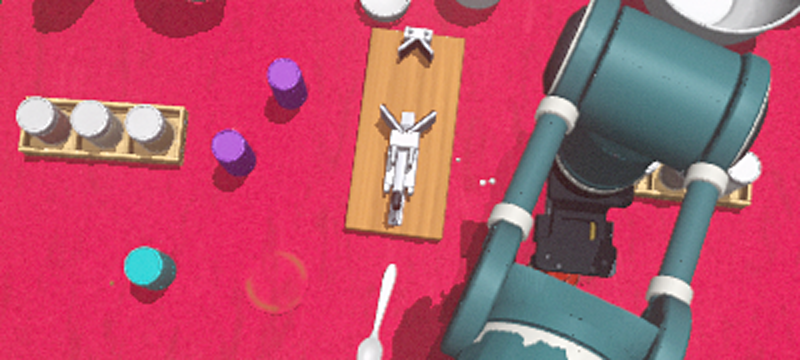

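Both squat jars are centred and the jaw is about 52 mm back. The arm hides the slim rack, so I'll move aside.

Call:
{"api": "servo_tool", "payload": {"commands": [[0,5,0,0,0,0,7],[0,5,0,0,0,0,7],[0,5,0,0,0,0,7],[0,5,0,0,0,0,7],[0,5,0,0,0,0,7],[0,4,0,0,0,0,7],[0,0,0,0,0,0,7],[0,0,0,0,0,0,7]]}}

```text
t: 36.25
position: [0.4547, 0.1212, 0.256]
tool_rot: [[0.084, 0.996, -0.001], [0.996, -0.084, -0.001], [-0.001, -0.001, -1.0]]
ft_force: [0.1, -0.3, -0.6]
opening: 0.796
gripper_force: 0.0
```

Run:
```python
from h import *
st();b=shot('top');save(b,'tend2.png',(350,150,500,260),4)
for x,y in [[.5299,-.2922],[.525,-.35]]:
    o=near('slim_jar_1',b,[[x,y,.045]],14)
    if o: print((x,y),fit([(b,o['region'].astype(np.float32))],SJ,[x,y,0],.005,False))
```

```text
t 36.25 pos [0.4547 0.1212 0.256 ] yawY -4.8 op 0.7958004541950445 gf 0.0 F [ 0.1 -0.3 -0.6]
(0.5299, -0.2922) (array([ 0.5297, -0.2929]), np.float64(0.078))
(0.525, -0.35) (array([ 0.5247, -0.3485]), np.float64(0.087))
```

View pics/tend2.png

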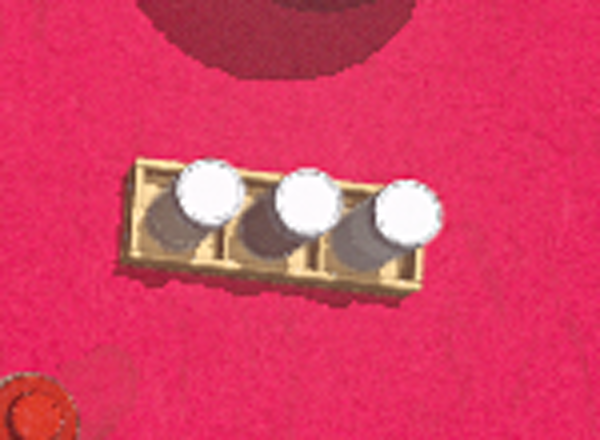

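All three slim jars stand upright and parallel, at crop positions (210,190), (307,200) and (408,212). Each placed jar is within 2 mm of its bay centre.

```bash
python3 -c "
from workcell import arm
print(arm.hand_in())"
```

```text
the job is handed in; nothing more can be done
None
```

The job is handed in: all four jars stand upright in their bays, within about 2 mm of centre by my camera fits, and the clamp jaw is about 52 mm back; `hand_in()` gave no pass or fail verdict.

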